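# Find the jam jar that has not sealed

### The job

One of the four jars of jam cooling on the wire rack has not sealed. Press lightly on the middle of the lids with closed fingertips, a millimetre or two deep and no harder than needed, until you have felt the one lid that gives softly; then stand that jar gently and upright in the free part of the white fridge tray, to be eaten first. Leave the sealed jars in their places on the rack, and leave the mustard in the tray and the teaspoon alone; hold the jar by its glass, for the lids are only set on.

Things in the scene. Friction and masses are not known exactly. Their poses are not given: they have to be found in the camera images.
- jar_a: one of four equal jam jars: glass, dark red jam, blank label, flat steel lid; body 62 mm in diameter from 4 to 50 mm height, lid 60 mm in diameter from 68 to 76.5 mm, in its middle a springy round panel with a flat 23 mm crown, the highest point, 82.5 mm. About 0.3 kg. The lid is only set over the mouth (screw bands off): hold the jar by the glass. Origin: centre of its underside; z up
- jar_b: as jar_a. Of every lid: pressed straight down with the fingertips, the middle panel gives by at most 3 mm, to a hard stop, and springs back. Taut on the three sealed jars, 6.5 to 7.5 N for each mm; slack on the one that has not sealed, 1.7 N for each mm. All four look the same
- jar_c: as jar_a. Of every lid: more than 18 N on it can spoil the seal, so feel for the touch slowly
- jar_d: as jar_a
- rack: chrome wire cooling rack lying flat on the worktop, 240 (x) x 332 (y) x 5 mm, fixed; the four jars stand on it, 5 mm above the worktop. Origin: centre of its underside
- tray: low open white fridge tray, outside 160 (x) x 240 (y) x 35 mm, walls and floor 5 mm thick, a small grip lip at each y end, fixed. Origin: centre of its underside; the half towards its -y end is free, the mustard stands in the half towards its +y end
- mustard: opened jar with a red plastic lid, 73 mm wide, 83 mm high, standing in the tray about 62 mm from its centre towards +y; stays there. Origin: centre of its underside
- teaspoon: teaspoon, 138 mm long, 13 mm high, lying behind the rack; a bystander. Origin: centre of its underside

How it is judged (in metres and radians):
On the way:
1. the slack lid of the jar that has not sealed is pressed down by the fingertips by about a millimetre (0.7 mm or more) (height (world z) of slack_crown below 0.0855 m and contact force between the fingers and slack_crown above 1 N and distance of slack_crown from where it was at the start of the episode below 0.02 m), for 0.1 s.
At the end, for the whole second after the job is handed in: the jar whose lid gives softly stands upright (within 0.1 rad) and at rest on the tray's floor, inside its walls, with its lid on; the three sealed jars stand upright within 30 mm of where they were; the mustard stands upright within 30 mm of where it was (x of slack_crown in the frame of tray between -0.055 and 0.055 m and y of slack_crown in the frame of tray between -0.095 and 0.095 m and z of slack_crown in the frame of tray between 0.083 and 0.089 m and angle between each of slack_crown, taut_crown_1, taut_crown_2, taut_crown_3, jar_a, jar_b, jar_c, jar_d, mustard's own z axis and vertical below 0.1 rad and distance of each of taut_crown_1, taut_crown_2, taut_crown_3, mustard from where it was at the start of the episode below 0.03 m and linear speed of each of jar_a, jar_b, jar_c, jar_d below 0.02 m/s); the robot touches nothing.
It fails at once if a lid is pressed with more than 18 N (contact force between any of taut_crown_1, taut_crown_2, taut_crown_3, slack_crown and anything else above 18 N).
It fails at once if a sealed jar is taken from its place: its lid moved more than 30 mm (distance of any of taut_crown_1, taut_crown_2, taut_crown_3 from where it was at the start of the episode above 0.03 m).
It fails at once if a jar is tipped by more than 35 degrees (angle between any of jar_a, jar_b, jar_c, jar_d's own z axis and vertical above 0.61 rad).
It fails at once if a jar is let fall (faster than 0.4 m/s with no finger on it, as after a drop of about 8 mm) or banged into the tray (more than 60 N) ((linear speed of jar_a above 0.4 m/s and contact force between the fingers and jar_a below 0.05 N) or contact force between any of jar_a, jar_b, jar_c, jar_d and tray above 60 N or (linear speed of jar_b above 0.4 m/s and contact force between the fingers and jar_b below 0.05 N) or (linear speed of jar_c above 0.4 m/s and contact force between the fingers and jar_c below 0.05 N) or (linear speed of jar_d above 0.4 m/s and contact force between the fingers and jar_d below 0.05 N)).
It fails at once if the mustard or the teaspoon is moved more than 30 mm or the mustard tipped (distance of any of mustard, teaspoon from where it was at the start of the episode above 0.03 m or angle between mustard's own z axis and vertical above 0.3 rad).
It also fails if it takes over 58 s, if anything falls off the work surface, if the arm or the gripper's body presses on something with over 40 N, if the wrist force passes 120 N, or if a joint passes its speed limit or range.

### The arm

A 6-joint arm with a two-finger parallel gripper is mounted at the origin on a cart in front of the work surface, level with it; the furniture and walls round the work are solid. World frame = base frame: x ahead of the robot, y to its left, z up, the work surface at z = 0. Lengths are in mm, angles in rad, forces in N, time in s.
With the tool pointing down it reaches from about 275 to 1000 mm from the base axis. Payload 8.4 kg.
Tool frame: the origin (TCP) lies between the finger pads; the fingertips stand 22 mm ahead of it and the grasp point (between the pads) lies 3 mm ahead of it (r.nose_length is the z of the fingertips in the tool frame, in mm); z points along the fingers, y is the line along which they close (so a half turn about z gives the same grasp; the last joint's range is limited). The gripper opens to 85 mm and grips with 20 to 120 N. Pads are 22 mm wide; open, the fingers measure 114 mm over their backs; the gripper's body (76 mm by 85 mm) begins 54 mm behind the grasp point. The pads swing forward as they close: fully open they stand 13 mm farther back than shut.
Start: joints at [-1.22, 0.353, 1.633, -0, 1.155, -0.002], TCP at [215.953, -586.509, 253.281] pointing down, gripper open.
Joint ranges: [-2.63, 2.63], [-0.92, 2.1], [0.06, 2.66], [-1.3, 4.44], [0, 2.69], [-3.02, 3.02]. Speed limits (rad/s): [2.22, 2.22, 2.79, 3.14, 3.14, 3.14].

### API

Orientations are given as [roll, pitch, yaw] about the fixed x, y, z axes, in that order (R = Rz(yaw) Ry(pitch) Rx(roll)).
In Python, from rig import r, order, grab_frame, camera_params, sense gives the robot as it stands (r), with the cameras as plain functions, the readings as plain functions and the job (order).
- The arm moves only by the shell command python3 steer.py [FORCE], which reads ROWS from standard input. ROWS is a JSON object with one list for each field, all of the same length, 1 to 5, a row being the entries at one place: wx, wy, wz (a rotation vector in rad), dx, dy, dz (the shift in mm), jaw (the opening from 0.0 (shut) to 1.0 (fully open)); each row shifts and turns the commanded pose from where the row before left it, along the tool's axes as they then stand; what a row does not reach is not made up. A row lasts 1/12 s, in which the tool goes at most 41.7 mm and 0.125 rad, less where a joint would pass 70% of its speed; a pose out of reach is approached as far as the arm can. The fingers move at their own pace and stop on an object; FORCE is the grip in N (left out, the last holds). Time passes only in rows, so rows that do not move let the fingers close. It prints the time, the measured TCP pose, the force, the opening and the grip force at its end. Input that does not fit is refused with a message, and nothing moves.
- sense(): the state, without advancing time (a new reading comes with each control period).
- grab_frame(name): name is "scene" or "top"; returns the picture (400x640x3 uint8, red, green, blue); there is no depth.
- camera_params(name): a dict with "fx", "fy", "cx", "cy" (pixels), "dist_coeffs" ([k1, k2, p1, p2, k3] as OpenCV has them; the pictures are not rectified), "rvec" (rotation vector, rad) and "tvec" (3), from world to camera coordinates, as OpenCV has them. Camera axes: x right, y down, z forward; pixel columns grow to the right and rows downward; lengths in mm; the calibration is good to about 2 mm. A picture is of the moment at which its call begins. camera_params takes no time and is no camera call.
- order.sign_off(): hands the job in; it is judged then, once.
The state is a dict: "clock": time; "qpos": joint angles; "qvel": joint speeds; "joint_efforts": joint torques, N m; "eef_pos": TCP position; "tcp_rot": TCP orientation; "contact_force": force on the tool from outside, world axes, zero at the start; "wrist_torque": the same for the moment, N m; "opening": opening from 0.0 (shut) to 1.0 (fully open); "grasp_force": force on a finger pad.
Only numpy, scipy, OpenCV 4.12 (cv2) and the standard library are available. Lean on these libraries where they do the work, as an engineer would, in place of code of your own. Each camera call takes 0.05 s, during which the arm holds its last target. There are 200 camera calls.

## Working session

There is one attempt and no reset: what is moved stays moved. The work goes in short steps, Python scripts to look and compute and a shell command to move; the robot and the scene stay as the last step left them, time stands still between calls to the robot, and variables do not carry over. Pictures are saved under pics/ and viewed, at most 10 in all, crops included, and the job is handed in when it is done.

```bash
mkdir -p pics; ls
python3 - <<'E'
from rig import r, order, grab_frame, camera_params, sense
import cv2
for n in("scene","top"):
    cv2.imwrite(f"pics/{n}0.png",grab_frame(n)[:,:,::-1]); print(n,camera_params(n))
print(sense())
E
```

```text
pics
rig.py
steer.py
scene {'fx': 409.72764084442537, 'fy': 409.72764084442537, 'cx': 317.79062111129616, 'cy': 201.4872186146315, 'dist_coeffs': array([-0.04142207,  0.        ,  0.        ,  0.        ,  0.        ]), 'rvec': array([ 1.01159195, -2.51841   ,  0.95412493]), 'tvec': array([490.09123241, 304.29894036, 996.4485483 ])}
top {'fx': 389.80525324070703, 'fy': 389.80525324070703, 'cx': 321.7419364116044, 'cy': 199.28116225635227, 'dist_coeffs': array([-0.06026353,  0.        ,  0.        ,  0.        ,  0.        ]), 'rvec': array([ 2.16139364, -2.13903544,  0.12352571]), 'tvec': array([ 62.36958128, 593.87185415, 991.35275299])}
{'clock': 0.1, 'qpos': array([-1.22040755e+00,  3.53592899e-01,  1.63403357e+00, -1.54548345e-05,
        1.15519972e+00, -2.39860548e-03]), 'qvel': array([-0.00028943, -0.00072345, -0.00236229,  0.00190527, -0.00087158,
        0.0014921 ]), 'joint_efforts': array([-9.29898706e-04, -6.06364775e+01, -3.42816532e+01, -2.28132376e-05,
        4.09790766e-03, -1.13457855e-05]), 'eef_pos': array([ 215.81102949, -586.14749069,  252.63919432]), 'tcp_rot': array([-3.14035908e+00,  1.11727278e-05,  3.52793642e-01]), 'contact_force': array([-0.38797955,  0.67751107,  0.53195228]), 'wrist_torque': array([-0.0135519 ,  0.02143212,  0.04784953]), 'grasp_force': 0.0, 'opening': 0.9987920225283441}
```

View pics/top0.png

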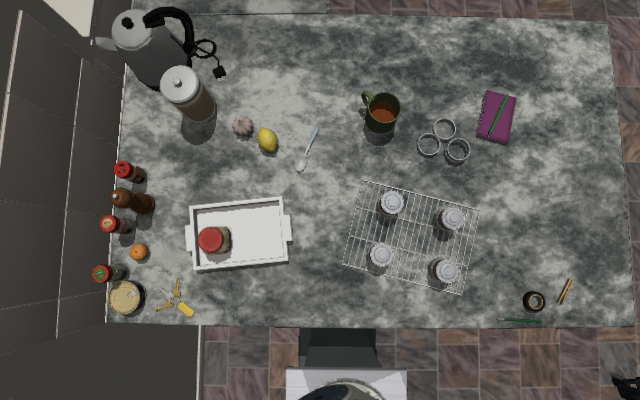

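View pics/scene0.png

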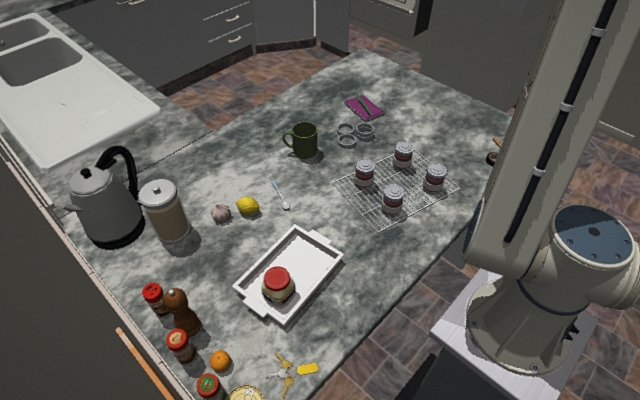

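The top view shows lids near (392,202), (452,218), (381,254) and (446,270). The tray is centred near (240,234) with the mustard at (212,239), so the free half is on the right. I'll refine these positions.

```bash
cat > h.py <<'E'
import cv2, numpy as np
from rig import r, order, grab_frame, camera_params, sense
def ray(name,px):
    c=camera_params(name); K=np.array([[c['fx'],0,c['cx']],[0,c['fy'],c['cy']],[0,0,1]])
    u=cv2.undistortPoints(np.array([[px]],float),K,c['dist_coeffs'])[0,0]
    R=cv2.Rodrigues(c['rvec'])[0]; return -R.T@c['tvec'], R.T@np.array([u[0],u[1],1])
def onz(name,px,z):
    o,d=ray(name,px); return o+d*(z-o[2])/d[2]
def proj(name,P):
    c=camera_params(name); K=np.array([[c['fx'],0,c['cx']],[0,c['fy'],c['cy']],[0,0,1]])
    return cv2.projectPoints(np.array(P,float).reshape(-1,1,3),c['rvec'],c['tvec'],K,c['dist_coeffs'])[0][:,0]
E
python3 - <<'E'
from h import *
t=cv2.imread("pics/top0.png"); s=cv2.imread("pics/scene0.png")
A=[(392,202),(452,218),(381,254),(446,270)]
for p in A:
    P=onz("top",p,81.5); print(p,P.round(1),proj("scene",[P]).round(1))
for p in [(192,203),(286,197),(291,263),(195,270)]: print("tray rim",onz("top",p,35).round(1))
print("mustard",onz("top",(212,239),83).round(1))
a=cv2.resize(t[185:290,340:480],None,fx=5,fy=5,interpolation=cv2.INTER_CUBIC)
cv2.imwrite("pics/tc.png",a)
cv2.imwrite("pics/sc.png",cv2.resize(s[130:220,330:460],None,fx=6,fy=6,interpolation=cv2.INTER_CUBIC))
E
```

```text
(392, 202) [ 582.5 -109.6   81.5] [[365.2 165.4]]
(452, 218) [ 543.3 -260.9   81.5] [[404.6 147.7]]
(381, 254) [451.9 -80.9  81.5] [[393.9 191.9]]
(446, 270) [ 413.7 -242.5   81.5] [[435.9 170.2]]
tray rim [580.2 415.4  35. ]
tray rim [598.8 163.5  35. ]
tray rim [425.7 146.7  35. ]
tray rim [403.6 398.6  35. ]
mustard [484.1 342.7  83. ]
```

View pics/tc.png

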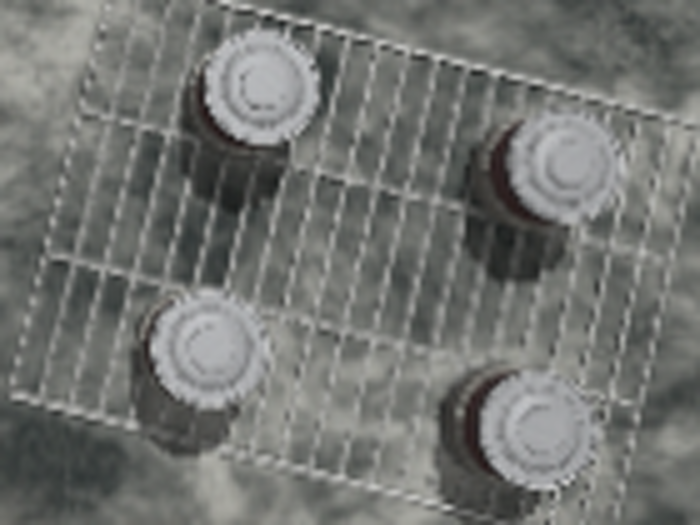

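View pics/sc.png

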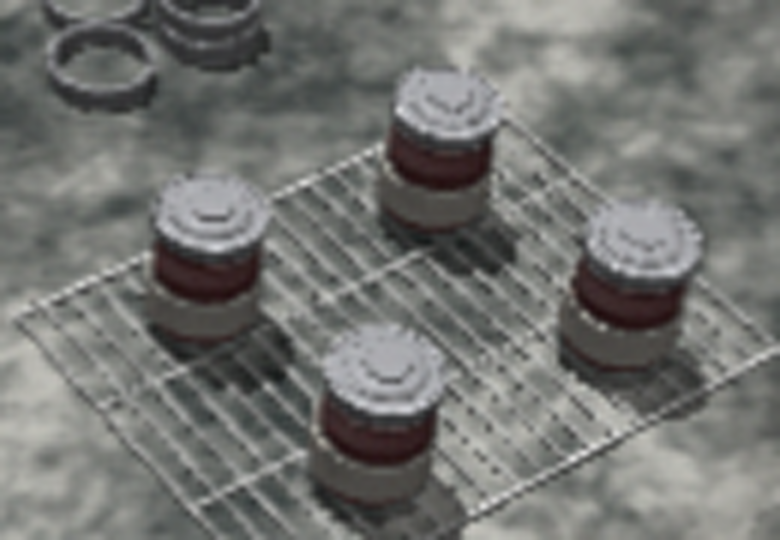

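The crops show lid rim centres in the top view at about (392.0,202.0), (452.2,218.0), (381.4,254.4) and (447.4,270.6). The crowns in the scene view are at about (365.1,165.2), (404.4,146.2), (394,190.6) and (436.7,168.9).

```bash
python3 - <<'E'
from h import *
T=[(392.0,202.0),(452.2,218.0),(381.4,254.4),(447.4,270.6)];C=[(392.2,201.6),(453.6,216.6),(382,254),(448.6,270)]
S=[(365.1,165.2),(404.4,146.2),(394,190.6),(436.7,168.9)]
for a,b,c in zip(T,C,S): print(onz("top",a,81.5)[:2].round(1),onz("top",b,87.5)[:2].round(1),onz("scene",c,87.5)[:2].round(1))
# tray: white mask
t=cv2.imread("pics/top0.png"); h=cv2.cvtColor(t,cv2.COLOR_BGR2HSV)
m=((h[:,:,1]<40)&(h[:,:,2]>170)).astype(np.uint8); m[:190]=0;m[280:]=0;m[:,:180]=0;m[:,300:]=0
k=max(cv2.findContours(m,0,2)[0],key=cv2.contourArea); hull=cv2.convexHull(k)
P=np.array([onz("top",p,35)[:2] for p in hull[:,0].astype(float)],np.float32)
print(cv2.minAreaRect(P)); 
v=cv2.resize(t[180:285,175:305],None,fx=5,fy=5,interpolation=cv2.INTER_CUBIC); cv2.imwrite("pics/tray.png",v)
E
echo '{"wx": [0, 0, 0, 0, 0], "wy": [0, 0, 0, 0, 0], "wz": [-0.1218, -0.1218, -0.1218, -0.1218, -0.1218], "dx": [0, 0, 0, 0, 0], "dy": [0, 0, 0, 0, 0], "dz": [0, 0, 0, 0, 0], "jaw": [0, 0, 0, 0, 0]}' | python3 steer.py 20
echo '{"wx": [0, 0, 0, 0, 0], "wy": [0, 0, 0, 0, 0], "wz": [-0.1218, -0.1218, -0.1218, -0.1218, -0.1218], "dx": [0, 0, 0, 0, 0], "dy": [0, 0, 0, 0, 0], "dz": [0, 0, 0, 0, 0], "jaw": [0, 0, 0, 0, 0]}' | python3 steer.py
```

```text
[ 582.5 -109.6] [ 582.7 -109.1] [ 579.4 -104.7]
[ 543.3 -261.4] [ 546.3 -263.1] [ 544.7 -260. ]
[451.  -81.9] [452.  -82.5] [452.1 -80.2]
[ 412.2 -245.9] [ 414.  -247.1] [ 412.5 -242.7]
((503.3204345703125, 290.23370361328125), (170.20654296875, 280.09185791015625), 6.634798526763916)
clock: 0.52
eef_pos: [215.8, -586.2, 252.8]
tcp_rot: [-3.141, -0.0, 0.968]
contact_force: [-0.4, 0.2, -0.4]
opening: 0.297
grasp_force: 0.0
clock: 0.93
eef_pos: [215.9, -586.2, 252.8]
tcp_rot: [-3.141, -0.001, 1.577]
contact_force: [0.3, 1.2, 1.2]
opening: -0.002
grasp_force: 0.0
```

View pics/tray.png

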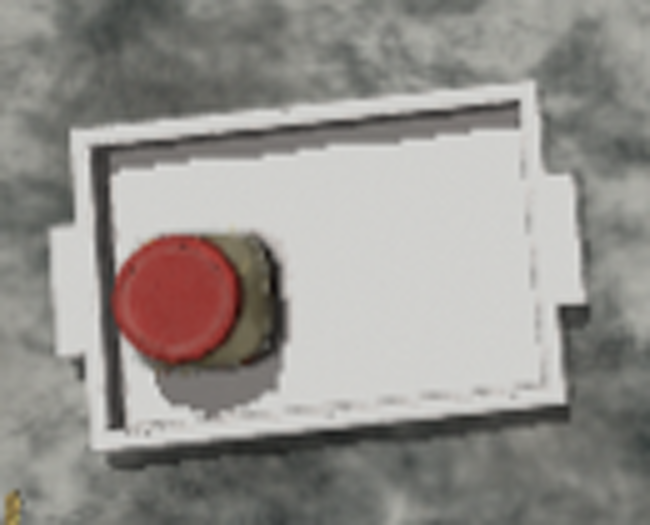

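Tray rim corners in the crop are (72,130), (535,85), (566,402) and (93,450), which centre on about (238.3,233.4) in the full picture. The right half is free. Moving above jar 4.

```bash
python3 -c "
from h import *
for p in [(189.4,206),(282,197),(288.2,260.4),(193.6,270)]: print(onz('top',p,35)[:2].round(1))
print(onz('top',(175+176/5,180+300/5),83)[:2])"
echo '{"wx": [0, 0, 0, 0, 0], "wy": [0, 0, 0, 0, 0], "wz": [0, 0, 0, 0, 0], "dx": [34.1, 34.1, 34.1, 34.1, 34.1], "dy": [19.7, 19.7, 19.7, 19.7, 19.7], "dz": [0, 0, 0, 0, 0], "jaw": [0, 0, 0, 0, 0]}' | python3 steer.py >/dev/null
echo '{"wx": [0, 0, 0, 0, 0], "wy": [0, 0, 0, 0, 0], "wz": [0, 0, 0, 0, 0], "dx": [34.1, 34.1, 34.1, 34.1, 34.1], "dy": [19.7, 19.7, 19.7, 19.7, 19.7], "dz": [0, 0, 0, 0, 0], "jaw": [0, 0, 0, 0, 0]}' | python3 steer.py
echo '{"wx": [0, 0, 0, 0, 0], "wy": [0, 0, 0, 0, 0], "wz": [0, 0, 0, 0, 0], "dx": [0, 0, 0, 0, 0], "dy": [0, 0, 0, 0, 0], "dz": [26, 26, 26, 26, 26], "jaw": [0, 0, 0, 0, 0]}' | python3 steer.py
echo '{"wx": [0, 0, 0, 0], "wy": [0, 0, 0, 0], "wz": [0, 0, 0, 0], "dx": [0, 0, 0, 0], "dy": [0, 0, 0, 0], "dz": [0, 0, 0, 0], "jaw": [0, 0, 0, 0]}' | python3 steer.py
```

```text
[572.1 422. ]
[598.7 174.2]
[432.3 154.2]
[403.5 402.3]
[481.57794902 347.20612453]
clock: 1.77
eef_pos: [413.4, -243.6, 253.2]
tcp_rot: [-3.142, -0.0, 1.571]
contact_force: [0.4, -1.0, 0.6]
opening: 0.003
grasp_force: 0.0
clock: 2.18
eef_pos: [412.9, -245.2, 122.1]
tcp_rot: [3.142, 0.0, 1.571]
contact_force: [0.1, -0.1, 0.5]
opening: 0.001
grasp_force: 0.0
clock: 2.52
eef_pos: [413.9, -246.1, 124.8]
tcp_rot: [3.139, 0.001, 1.571]
contact_force: [0.3, -0.9, 1.0]
opening: -0.004
grasp_force: 0.0
```

```bash
f(){ grep -E "eef|contact"|tr '\n' ' ';echo; }
echo '{"wx": [0, 0, 0, 0, 0], "wy": [0, 0, 0, 0, 0], "wz": [0, 0, 0, 0, 0], "dx": [0, 0, 0, 0, 0], "dy": [0, 0, 0, 0, 0], "dz": [3, 3, 3, 1, 0], "jaw": [0, 0, 0, 0, 0]}' | python3 steer.py|f
echo '{"wx": [0, 0], "wy": [0, 0], "wz": [0, 0], "dx": [0, 0], "dy": [0, 0], "dz": [0.5, 0], "jaw": [0, 0]}' | python3 steer.py|f
echo '{"wx": [0, 0], "wy": [0, 0], "wz": [0, 0], "dx": [0, 0], "dy": [0, 0], "dz": [0.5, 0], "jaw": [0, 0]}' | python3 steer.py|f
echo '{"wx": [0, 0], "wy": [0, 0], "wz": [0, 0], "dx": [0, 0], "dy": [0, 0], "dz": [0.5, 0], "jaw": [0, 0]}' | python3 steer.py|f
echo '{"wx": [0, 0], "wy": [0, 0], "wz": [0, 0], "dx": [0, 0], "dy": [0, 0], "dz": [0.5, 0], "jaw": [0, 0]}' | python3 steer.py|f
```

```text
eef_pos: [412.8, -245.4, 113.1] contact_force: [-0.8, -0.5, -0.0] 
eef_pos: [413.0, -245.5, 112.7] contact_force: [-0.7, 0.3, 0.7] 
eef_pos: [413.0, -245.5, 112.3] contact_force: [-0.4, -0.3, 0.1] 
eef_pos: [412.9, -245.5, 111.7] contact_force: [-0.7, 0.1, 0.4] 
eef_pos: [412.9, -245.5, 111.2] contact_force: [-0.2, 0.6, -0.0]
```

```bash
f(){ grep -E "eef|contact"|tr '\n' ' ';echo; }
echo '{"wx": [0, 0, 0], "wy": [0, 0, 0], "wz": [0, 0, 0], "dx": [0, 0, 0], "dy": [0, 0, 0], "dz": [0.5, 0.5, 0], "jaw": [0, 0, 0]}' | python3 steer.py|f
echo '{"wx": [0, 0], "wy": [0, 0], "wz": [0, 0], "dx": [0, 0], "dy": [0, 0], "dz": [0.5, 0], "jaw": [0, 0]}' | python3 steer.py|f
echo '{"wx": [0, 0], "wy": [0, 0], "wz": [0, 0], "dx": [0, 0], "dy": [0, 0], "dz": [0.5, 0], "jaw": [0, 0]}' | python3 steer.py|f
```

```text
eef_pos: [412.9, -245.5, 110.2] contact_force: [-0.2, 0.0, 0.4] 
eef_pos: [412.9, -245.5, 109.7] contact_force: [0.1, -0.5, -0.6] 
eef_pos: [413.0, -245.5, 109.3] contact_force: [-1.7, -0.9, -0.5]
```

```bash
f(){ grep -E "eef|contact"|tr '\n' ' ';echo; }
echo '{"wx": [0, 0], "wy": [0, 0], "wz": [0, 0], "dx": [0, 0], "dy": [0, 0], "dz": [0.5, 0], "jaw": [0, 0]}' | python3 steer.py|f
echo '{"wx": [0, 0], "wy": [0, 0], "wz": [0, 0], "dx": [0, 0], "dy": [0, 0], "dz": [0.4, 0], "jaw": [0, 0]}' | python3 steer.py|f
```

```text
eef_pos: [413.0, -245.5, 108.9] contact_force: [-0.3, 0.6, 3.6] 
eef_pos: [413.0, -245.5, 108.6] contact_force: [-1.2, 0.9, 6.1]
```

Jar 4 is taut: 6.1 N at about 0.8 mm. Next is jar 2.

```bash
f(){ grep -E "eef|contact"|tr '\n' ' ';echo; }
echo '{"wx": [0, 0, 0, 0, 0], "wy": [0, 0, 0, 0, 0], "wz": [0, 0, 0, 0, 0], "dx": [0, 0, -4, -4, -4], "dy": [0, 0, 33, 33, 33], "dz": [-6, -6, 0, 0, 0], "jaw": [0, 0, 0, 0, 0]}' | python3 steer.py|f
echo '{"wx": [0, 0, 0, 0, 0], "wy": [0, 0, 0, 0, 0], "wz": [0, 0, 0, 0, 0], "dx": [-4, 0, 0, 0, 0], "dy": [33, 0, 0, 0, 0], "dz": [0, 5, 3, 1, 0], "jaw": [0, 0, 0, 0, 0]}' | python3 steer.py|f
echo '{"wx": [0, 0], "wy": [0, 0], "wz": [0, 0], "dx": [0, 0], "dy": [0, 0], "dz": [1, 0], "jaw": [0, 0]}' | python3 steer.py|f
```

```text
eef_pos: [513.2, -257.8, 121.3] contact_force: [0.2, -0.2, 0.3] 
eef_pos: [543.4, -261.1, 110.9] contact_force: [0.6, 0.2, 0.4] 
eef_pos: [544.1, -261.5, 110.5] contact_force: [0.6, -0.7, -0.9]
```

```bash
f(){ grep -E "eef|contact"|tr '\n' ' ';echo; }
echo '{"wx": [0, 0], "wy": [0, 0], "wz": [0, 0], "dx": [0, 0], "dy": [0, 0], "dz": [0.6, 0], "jaw": [0, 0]}' | python3 steer.py|f
echo '{"wx": [0, 0], "wy": [0, 0], "wz": [0, 0], "dx": [0, 0], "dy": [0, 0], "dz": [0.5, 0], "jaw": [0, 0]}' | python3 steer.py|f
echo '{"wx": [0, 0], "wy": [0, 0], "wz": [0, 0], "dx": [0, 0], "dy": [0, 0], "dz": [0.4, 0], "jaw": [0, 0]}' | python3 steer.py|f
```

```text
eef_pos: [544.7, -261.6, 110.0] contact_force: [-0.3, 0.2, -0.4] 
eef_pos: [544.9, -261.6, 109.3] contact_force: [0.4, 0.5, -0.4] 
eef_pos: [544.9, -261.5, 109.0] contact_force: [-1.9, 1.0, 2.9]
```

```bash
f(){ grep -E "eef|contact"|tr '\n' ' ';echo; }
echo '{"wx": [0, 0], "wy": [0, 0], "wz": [0, 0], "dx": [0, 0], "dy": [0, 0], "dz": [0.5, 0], "jaw": [0, 0]}' | python3 steer.py|f
```

```text
eef_pos: [544.9, -261.5, 108.6] contact_force: [-1.0, 0.3, 5.8]
```

Jar 2 is taut as well. Next is jar 1.

```bash
f(){ grep -E "eef|contact"|tr '\n' ' ';echo; }
echo '{"wx": [0, 0, 0, 0, 0], "wy": [0, 0, 0, 0, 0], "wz": [0, 0, 0, 0, 0], "dx": [0, 0, 38.4, 38.4, 38.4], "dy": [0, 0, 9, 9, 9], "dz": [-6, -6, 0, 0, 0], "jaw": [0, 0, 0, 0, 0]}' | python3 steer.py|f
echo '{"wx": [0, 0, 0, 0, 0], "wy": [0, 0, 0, 0, 0], "wz": [0, 0, 0, 0, 0], "dx": [38.4, 0, 0, 0, 0], "dy": [9, 0, 0, 0, 0], "dz": [0, 5, 4, 1, 0], "jaw": [0, 0, 0, 0, 0]}' | python3 steer.py|f
echo '{"wx": [0, 0], "wy": [0, 0], "wz": [0, 0], "dx": [0, 0], "dy": [0, 0], "dz": [0.5, 0], "jaw": [0, 0]}' | python3 steer.py|f
echo '{"wx": [0, 0], "wy": [0, 0], "wz": [0, 0], "dx": [0, 0], "dy": [0, 0], "dz": [0.5, 0], "jaw": [0, 0]}' | python3 steer.py|f
echo '{"wx": [0, 0], "wy": [0, 0], "wz": [0, 0], "dx": [0, 0], "dy": [0, 0], "dz": [0.5, 0], "jaw": [0, 0]}' | python3 steer.py|f
```

```text
eef_pos: [572.3, -145.6, 121.1] contact_force: [0.7, -0.4, 0.1] 
eef_pos: [580.5, -108.8, 110.1] contact_force: [0.3, 0.6, -0.2] 
eef_pos: [580.7, -109.1, 109.9] contact_force: [-0.0, -0.8, -0.0] 
eef_pos: [580.9, -108.6, 109.4] contact_force: [0.3, -0.6, 0.0] 
eef_pos: [581.0, -108.3, 109.1] contact_force: [-0.7, -0.3, 3.5]
```

```bash
f(){ grep -E "eef|contact"|tr '\n' ' ';echo; }
echo '{"wx": [0, 0], "wy": [0, 0], "wz": [0, 0], "dx": [0, 0], "dy": [0, 0], "dz": [0.4, 0], "jaw": [0, 0]}' | python3 steer.py|f
```

```text
eef_pos: [581.1, -108.1, 108.8] contact_force: [-1.7, -2.2, 4.8]
```

Jar 1 is taut too. Jar 3 still has to be felt directly.

```bash
f(){ grep -E "eef|contact"|tr '\n' ' ';echo; }
echo '{"wx": [0, 0, 0, 0, 0], "wy": [0, 0, 0, 0, 0], "wz": [0, 0, 0, 0, 0], "dx": [0, 0, 6.6, 6.6, 6.6], "dy": [0, 0, -32.4, -32.4, -32.4], "dz": [-6, -6, 0, 0, 0], "jaw": [0, 0, 0, 0, 0]}' | python3 steer.py|f
echo '{"wx": [0, 0, 0, 0, 0], "wy": [0, 0, 0, 0, 0], "wz": [0, 0, 0, 0, 0], "dx": [6.6, 0, 0, 0, 0], "dy": [-32.4, 0, 0, 0, 0], "dz": [0, 5, 4, 1, 0], "jaw": [0, 0, 0, 0, 0]}' | python3 steer.py|f
echo '{"wx": [0, 0], "wy": [0, 0], "wz": [0, 0], "dx": [0, 0], "dy": [0, 0], "dz": [0.7, 0], "jaw": [0, 0]}' | python3 steer.py|f
echo '{"wx": [0, 0], "wy": [0, 0], "wz": [0, 0], "dx": [0, 0], "dy": [0, 0], "dz": [0.7, 0], "jaw": [0, 0]}' | python3 steer.py|f
echo '{"wx": [0, 0], "wy": [0, 0], "wz": [0, 0], "dx": [0, 0], "dy": [0, 0], "dz": [0.4, 0], "jaw": [0, 0]}' | python3 steer.py|f
```

```text
eef_pos: [482.8, -87.7, 120.8] contact_force: [-0.1, 0.4, 0.5] 
eef_pos: [452.7, -81.7, 110.6] contact_force: [0.5, -0.6, -0.0] 
eef_pos: [452.2, -81.7, 109.8] contact_force: [-0.5, -0.2, 0.1] 
eef_pos: [451.8, -81.6, 109.0] contact_force: [0.2, -0.6, 0.5] 
eef_pos: [451.7, -81.6, 108.8] contact_force: [0.9, 0.1, 0.3]
```

```bash
f(){ grep -E "eef|contact"|tr '\n' ' ';echo; }
echo '{"wx": [0, 0], "wy": [0, 0], "wz": [0, 0], "dx": [0, 0], "dy": [0, 0], "dz": [0.4, 0], "jaw": [0, 0]}' | python3 steer.py|f
echo '{"wx": [0, 0], "wy": [0, 0], "wz": [0, 0], "dx": [0, 0], "dy": [0, 0], "dz": [0.4, 0], "jaw": [0, 0]}' | python3 steer.py|f
echo '{"wx": [0, 0, 0], "wy": [0, 0, 0], "wz": [0, 0, 0], "dx": [0, 0, 0], "dy": [0, 0, 0], "dz": [0.4, 0, 0], "jaw": [0, 0, 0]}' | python3 steer.py|f
```

```text
eef_pos: [451.7, -81.6, 108.4] contact_force: [1.2, 0.7, 2.0] 
eef_pos: [451.6, -81.6, 108.0] contact_force: [1.9, -0.2, 1.7] 
eef_pos: [451.6, -81.6, 107.6] contact_force: [2.0, 0.2, 2.8]
```

Jar 3 is the soft one: 2.8 N at about 1.8 mm. I'll rise, open, and go down around its glass.

```bash
f(){ grep -vE "rot"|tr '\n' ' ';echo; }
echo '{"wx": [0, 0, 0, 0, 0], "wy": [0, 0, 0, 0, 0], "wz": [0, 0, 0, 0, 0], "dx": [0, 0, 0, 0, 0], "dy": [0, 0, 0, 0, 0], "dz": [-10, -15, 0, 0, 0], "jaw": [0, 0, 1, 1, 1]}' | python3 steer.py|f
echo '{"wx": [0, 0, 0, 0, 0], "wy": [0, 0, 0, 0, 0], "wz": [0, 0, 0, 0, 0], "dx": [0, 0, 0, 0, 0], "dy": [0, 0, 0, 0, 0], "dz": [0, 0, 0, 0, 0], "jaw": [1, 1, 1, 1, 1]}' | python3 steer.py|f
echo '{"wx": [0, 0, 0, 0, 0], "wy": [0, 0, 0, 0, 0], "wz": [0, 0, 0, 0, 0], "dx": [0, 0, 0, 0, 0], "dy": [0, 0, 0, 0, 0], "dz": [10, 10, 10, 10, 0], "jaw": [1, 1, 1, 1, 1]}' | python3 steer.py|f
```

```text
clock: 10.02 eef_pos: [450.9, -81.4, 132.4] contact_force: [-0.1, -0.1, 0.8] opening: 0.418 grasp_force: 0.0 
clock: 10.43 eef_pos: [451.2, -81.5, 132.3] contact_force: [-0.3, 0.4, -0.2] opening: 1.001 grasp_force: 0.0 
clock: 10.85 eef_pos: [449.8, -81.2, 90.1] contact_force: [-0.2, 1.0, 0.3] opening: 1.0 grasp_force: 0.0
```

```bash
f(){ grep -vE "rot"|tr '\n' ' ';echo; }
echo '{"wx": [0, 0, 0, 0, 0], "wy": [0, 0, 0, 0, 0], "wz": [0, 0, 0, 0, 0], "dx": [0, 0, 0, 0, 0], "dy": [0, 1, 0, 0, 0], "dz": [10, 10, 10, 10, 0], "jaw": [1, 1, 1, 1, 1]}' | python3 steer.py|f
echo '{"wx": [0, 0, 0], "wy": [0, 0, 0], "wz": [0, 0, 0], "dx": [0, 0, 0], "dy": [0, 0, 0], "dz": [4, 4, 0], "jaw": [1, 1, 1]}' | python3 steer.py|f
```

```text
clock: 11.27 eef_pos: [451.2, -81.3, 50.5] contact_force: [-0.4, 1.3, -0.7] opening: 1.0 grasp_force: 0.0 
clock: 11.52 eef_pos: [452.2, -81.5, 44.0] contact_force: [-0.1, 0.4, 1.1] opening: 0.998 grasp_force: 0.0
```

Run:
```python
from h import *
t=grab_frame("scene")[:,:,::-1]
cv2.imwrite("pics/g1.png",cv2.resize(t[110:250,320:490],None,fx=4,fy=4,interpolation=cv2.INTER_CUBIC))
```

```text
(no output)
```

View pics/g1.png

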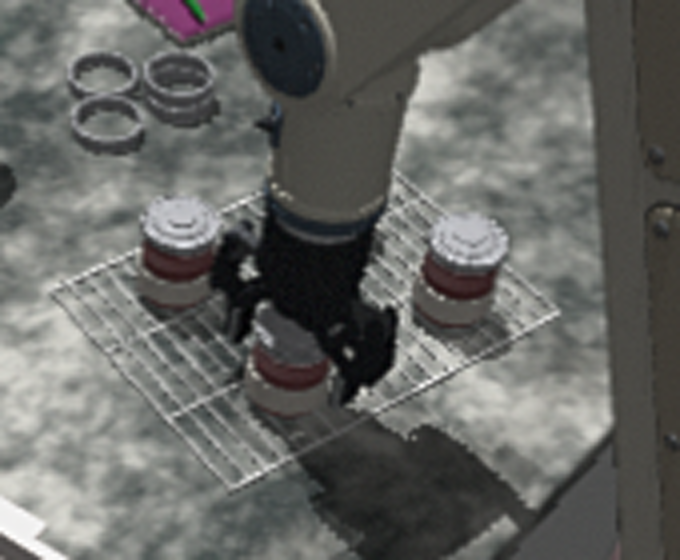

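The fingers straddle jar 3, around (290,370) in the crop, and nothing else is touched. Closing.

```bash
f(){ grep -vE "rot"|tr '\n' ' ';echo; }
echo '{"wx": [0, 0, 0, 0, 0], "wy": [0, 0, 0, 0, 0], "wz": [0, 0, 0, 0, 0], "dx": [0, 0, 0, 0, 0], "dy": [0, 0, 0, 0, 0], "dz": [0, 0, 0, 0, 0], "jaw": [0.85, 0.8, 0.75, 0.7, 0.6]}' | python3 steer.py 35|f
echo '{"wx": [0, 0, 0, 0], "wy": [0, 0, 0, 0], "wz": [0, 0, 0, 0], "dx": [0, 0, 0, 0], "dy": [0, 0, 0, 0], "dz": [0, 0, 0, 0], "jaw": [0.5, 0.5, 0.5, 0.5]}' | python3 steer.py|f
echo '{"wx": [0, 0, 0, 0], "wy": [0, 0, 0, 0], "wz": [0, 0, 0, 0], "dx": [0, 0, 0, 0], "dy": [0, 0, 0, 0], "dz": [-2, -4, -4, 0], "jaw": [0.5, 0.5, 0.5, 0.5]}' | python3 steer.py|f
```

```text
clock: 11.98 eef_pos: [452.9, -81.6, 45.1] contact_force: [-1.2, 0.9, 7.4] opening: 0.714 grasp_force: 34.2 
clock: 12.32 eef_pos: [452.9, -81.6, 45.1] contact_force: [-0.9, 0.2, 6.9] opening: 0.712 grasp_force: 34.2 
clock: 12.65 eef_pos: [452.6, -81.6, 55.1] contact_force: [0.3, -0.4, -3.8] opening: 0.711 grasp_force: 36.7
```

```bash
f(){ tr '\n' ' ';echo; }
echo '{"wx": [0, 0, 0, 0, 0], "wy": [0, 0, 0, 0, 0], "wz": [0, 0, 0, 0, 0], "dx": [0, 0, 0, 0, 0], "dy": [0, 0, 0, 0, 0], "dz": [-5, -10, -15, -10, -5], "jaw": [0.5, 0.5, 0.5, 0.5, 0.5]}' | python3 steer.py|f
echo '{"wx": [0, 0, 0, 0, 0], "wy": [0, 0, 0, 0, 0], "wz": [0, 0, 0, 0, 0], "dx": [8, 16, 24, 26, 26], "dy": [2, 3, 4, 5, 5], "dz": [0, 0, 0, 0, 0], "jaw": [0.5, 0.5, 0.5, 0.5, 0.5]}' | python3 steer.py|f
echo '{"wx": [0, 0, 0, 0, 0], "wy": [0, 0, 0, 0, 0], "wz": [0, 0, 0, 0, 0], "dx": [26, 26, 26, 26, 26], "dy": [5, 5, 5, 5, 5], "dz": [0, 0, 0, 0, 0], "jaw": [0.5, 0.5, 0.5, 0.5, 0.5]}' | python3 steer.py|f
echo '{"wx": [0, 0, 0, 0, 0], "wy": [0, 0, 0, 0, 0], "wz": [0, 0, 0, 0, 0], "dx": [26, 24, 20, 10, 3], "dy": [5, 3, 2, 1, 0], "dz": [0, 0, 0, 0, 0], "jaw": [0.5, 0.5, 0.5, 0.5, 0.5]}' | python3 steer.py|f
echo '{"wx": [0, 0, 0, 0, 0], "wy": [0, 0, 0, 0, 0], "wz": [-0.03, -0.05, -0.031, 0, 0], "dx": [0, 0, 0, 0, 0], "dy": [0, 0, 0, 0, 0], "dz": [0, 0, 0, 0, 0], "jaw": [0.5, 0.5, 0.5, 0.5, 0.5]}' | python3 steer.py|f
```

```text
clock: 13.07 eef_pos: [453.1, -81.7, 101.2] tcp_rot: [3.139, 0.0, 1.571] contact_force: [0.8, -0.1, -3.3] opening: 0.713 grasp_force: 37.0 
clock: 13.48 eef_pos: [471.1, 19.9, 99.1] tcp_rot: [-3.141, -0.0, 1.57] contact_force: [-0.2, -0.2, -4.0] opening: 0.712 grasp_force: 36.9 
clock: 13.9 eef_pos: [495.9, 150.3, 99.0] tcp_rot: [-3.141, 0.0, 1.571] contact_force: [0.4, -0.8, -2.9] opening: 0.709 grasp_force: 36.9 
clock: 14.32 eef_pos: [507.1, 233.4, 99.0] tcp_rot: [-3.141, -0.0, 1.573] contact_force: [-0.3, -0.1, -4.0] opening: 0.714 grasp_force: 36.9 
clock: 14.73 eef_pos: [506.9, 230.7, 99.2] tcp_rot: [-3.141, 0.0, 1.68] contact_force: [-0.4, 0.1, -3.1] opening: 0.714 grasp_force: 36.9
```

Run:
```python
from h import *
s=grab_frame("scene")[:,:,::-1][200:340,210:380]; t=grab_frame("top")[:,:,::-1][170:310,170:340]
cv2.imwrite("pics/p1.png",np.vstack([cv2.resize(x,None,fx=2.1,fy=2.1,interpolation=cv2.INTER_CUBIC) for x in (s,t[:,:])]))
```

```text
(no output)
```

View pics/p1.png

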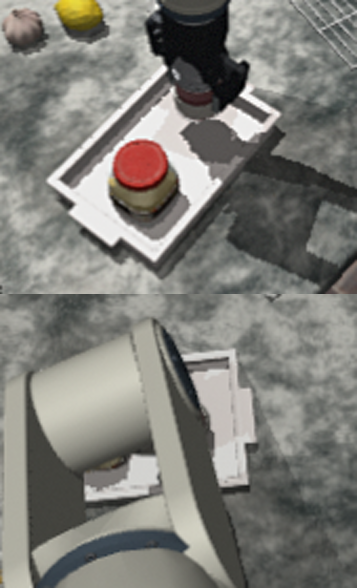

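The jar hangs upright over the free half, around (200,95) in the upper panel, and clear of the mustard. Lowering.

```bash
f(){ grep -v rot|tr '\n' ' ';echo; }
echo '{"wx": [0, 0, 0, 0, 0], "wy": [0, 0, 0, 0, 0], "wz": [0, 0, 0, 0, 0], "dx": [0, 0, 0, 0, 0], "dy": [0, 0, 0, 0, 0], "dz": [5, 10, 10, 10, 5], "jaw": [0.5, 0.5, 0.5, 0.5, 0.5]}' | python3 steer.py|f
echo '{"wx": [0, 0, 0, 0, 0], "wy": [0, 0, 0, 0, 0], "wz": [0, 0, 0, 0, 0], "dx": [0, 0, 0, 0, 0], "dy": [0, 0, 0, 0, 0], "dz": [4, 3, 2, 1, 0], "jaw": [0.5, 0.5, 0.5, 0.5, 0.5]}' | python3 steer.py|f
echo '{"wx": [0, 0, 0], "wy": [0, 0, 0], "wz": [0, 0, 0], "dx": [0, 0, 0], "dy": [0, 0, 0], "dz": [1, 0.5, 0], "jaw": [0.5, 0.5, 0.5]}' | python3 steer.py|f
echo '{"wx": [0, 0], "wy": [0, 0], "wz": [0, 0], "dx": [0, 0], "dy": [0, 0], "dz": [0.5, 0], "jaw": [0.5, 0.5]}' | python3 steer.py|f
echo '{"wx": [0, 0], "wy": [0, 0], "wz": [0, 0], "dx": [0, 0], "dy": [0, 0], "dz": [0.5, 0], "jaw": [0.5, 0.5]}' | python3 steer.py|f
```

```text
clock: 15.25 eef_pos: [506.4, 231.0, 57.4] contact_force: [-0.4, -0.1, -4.7] opening: 0.711 grasp_force: 36.9 
clock: 15.67 eef_pos: [507.5, 231.6, 49.5] contact_force: [-0.0, 0.0, -3.9] opening: 0.711 grasp_force: 36.9 
clock: 15.92 eef_pos: [507.5, 231.6, 48.1] contact_force: [-0.8, 0.4, -2.9] opening: 0.712 grasp_force: 36.9 
clock: 16.08 eef_pos: [507.4, 231.5, 47.5] contact_force: [-1.5, 0.0, -3.8] opening: 0.713 grasp_force: 36.9 
clock: 16.25 eef_pos: [507.4, 231.5, 47.0] contact_force: [-0.1, 0.0, -3.3] opening: 0.71 grasp_force: 36.9
```

```bash
f(){ grep -v rot|tr '\n' ' ';echo; }
echo '{"wx": [0, 0, 0], "wy": [0, 0, 0], "wz": [0, 0, 0], "dx": [0, 0, 0], "dy": [0, 0, 0], "dz": [0.5, 0.5, 0], "jaw": [0.5, 0.5, 0.5]}' | python3 steer.py|f
echo '{"wx": [0, 0], "wy": [0, 0], "wz": [0, 0], "dx": [0, 0], "dy": [0, 0], "dz": [0.5, 0], "jaw": [0.5, 0.5]}' | python3 steer.py|f
echo '{"wx": [0, 0], "wy": [0, 0], "wz": [0, 0], "dx": [0, 0], "dy": [0, 0], "dz": [0.4, 0], "jaw": [0.5, 0.5]}' | python3 steer.py|f
```

```text
clock: 16.5 eef_pos: [507.3, 231.5, 45.9] contact_force: [0.4, -0.1, -3.4] opening: 0.712 grasp_force: 36.9 
clock: 16.67 eef_pos: [507.3, 231.5, 45.6] contact_force: [-0.9, -0.1, -1.2] opening: 0.71 grasp_force: 37.1 
clock: 16.83 eef_pos: [507.4, 231.5, 45.6] contact_force: [-2.1, -1.4, 4.5] opening: 0.713 grasp_force: 37.6
```

The jar is on the floor, so I'll release and rise.

```bash
f(){ grep -v rot|tr '\n' ' ';echo; }
echo '{"wx": [0, 0, 0, 0, 0], "wy": [0, 0, 0, 0, 0], "wz": [0, 0, 0, 0, 0], "dx": [0, 0, 0, 0, 0], "dy": [0, 0, 0, 0, 0], "dz": [0, 0, 0, 0, 0], "jaw": [0.72, 0.75, 0.8, 0.9, 1]}' | python3 steer.py 20|f
echo '{"wx": [0, 0, 0], "wy": [0, 0, 0], "wz": [0, 0, 0], "dx": [0, 0, 0], "dy": [0, 0, 0], "dz": [0, 0, 0], "jaw": [1, 1, 1]}' | python3 steer.py|f
echo '{"wx": [0, 0, 0, 0, 0], "wy": [0, 0, 0, 0, 0], "wz": [0, 0, 0, 0, 0], "dx": [0, 0, 0, 0, 0], "dy": [0, 0, 0, 0, 0], "dz": [-5, -10, -15, -20, -20], "jaw": [1, 1, 1, 1, 1]}' | python3 steer.py|f
echo '{"wx": [0, 0, 0, 0, 0], "wy": [0, 0, 0, 0, 0], "wz": [0, 0, 0, 0, 0], "dx": [0, 0, -38, -38, -38], "dy": [0, 0, 0, 0, 0], "dz": [-30, -30, -10, 0, 0], "jaw": [1, 1, 1, 1, 1]}' | python3 steer.py|f
echo '{"wx": [0, 0, 0, 0, 0], "wy": [0, 0, 0, 0, 0], "wz": [0, 0, 0, 0, 0], "dx": [-38, -38, -38, -38, 0], "dy": [0, 0, 0, 0, 0], "dz": [0, 0, 0, 0, 0], "jaw": [1, 1, 1, 1, 1]}' | python3 steer.py|f
python3 - <<'E'
from h import *
s=grab_frame("scene")[:,:,::-1][130:340,210:460]; t=grab_frame("top")[:,:,::-1][170:310,170:480]
cv2.imwrite("pics/e1.png",np.vstack([cv2.resize(s,(400,336)),cv2.resize(t,(400,181))]))
E
```

```text
clock: 17.25 eef_pos: [507.5, 231.6, 45.1] contact_force: [-0.1, -0.1, 0.3] opening: 0.997 grasp_force: 0.0 
clock: 17.5 eef_pos: [507.4, 231.5, 45.1] contact_force: [-0.0, -0.6, -0.1] opening: 1.004 grasp_force: 0.0 
clock: 17.92 eef_pos: [507.1, 231.4, 116.4] contact_force: [0.7, 0.6, 0.6] opening: 0.998 grasp_force: 0.0 
clock: 18.33 eef_pos: [520.6, 117.6, 187.4] contact_force: [1.3, -0.7, -0.2] opening: 1.002 grasp_force: 0.0 
clock: 18.75 eef_pos: [537.5, -38.4, 186.4] contact_force: [0.1, -0.7, -0.8] opening: 1.003 grasp_force: 0.0
```

View pics/e1.png

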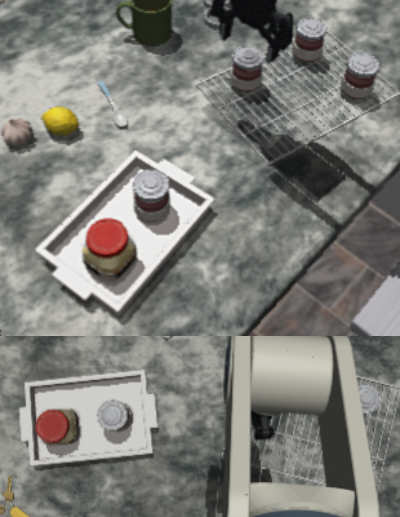

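The jar stands upright with its lid on in the tray's free half, at (151,190). The mustard, the teaspoon and the other three jars are in place, and the gripper is clear of everything.

```bash
python3 -c "
from rig import r, order, grab_frame, camera_params, sense
print(order.sign_off())"
```

```text
the job is handed in; nothing more can be done
None
```

I found the unsealed jar by pressing all four lids, stood it upright with its lid on in the free half of the tray, and handed the job in; no verdict was printed.

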